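Set the amber flask into the bench cooler

ROBOT

A 6-joint arm with a two-finger parallel gripper is mounted at the origin on the work surface. World frame = base frame: x ahead of the robot, y to its left, z up, the work surface at z = 0. Lengths are in mm, angles in rad, forces in N, time in s.
With the tool pointing down it reaches from about 275 to 1000 mm from the base axis. Payload 8.4 kg.
Tool frame: the origin (TCP) lies between the finger pads; the fingertips stand 17 mm ahead of it and the grasp point (between the pads) lies 2 mm behind it; z points along the fingers, y is the line along which they close (so a half turn about z gives the same grasp; the last joint's range is limited). The gripper opens to 85 mm and grips with 20 to 120 N. Pads are 22 mm wide; open, the fingers measure 114 mm over their backs; the gripper's body (76 mm by 85 mm) begins 54 mm behind the grasp point. The pads swing forward as they close: fully open they stand 13 mm farther back than shut.
Start: joints at [-1.119, 0.353, 1.633, -0, 1.155, -0.002], TCP at [273.989, -561.746, 248.281] pointing down, gripper open.
Joint ranges: [-2.63, 2.63], [-0.92, 2.1], [0.06, 2.66], [-1.3, 4.44], [0, 2.69], [-3.02, 3.02]. Speed limits (rad/s): [2.22, 2.22, 2.79, 3.14, 3.14, 3.14].

INTERFACE

Orientations are given as [roll, pitch, yaw] about the fixed x, y, z axes, in that order (R = Rz(yaw) Ry(pitch) Rx(roll)).
In Python, from rig import sense, grab_frame, sign_off gives the robot as it stands. The module is installed in compiled form; this text tells all that it offers.
- The arm moves only by the tool send_rows, never from a script. Its argument "moves" is a list that holds one entry, the list of rows, each a list of 7 numbers: the shift along the world's x, y, z in m, then the turn, a rotation vector about the world's x, y, z in rad, then the opening, from -1 (shut) to 1 (fully open). In form: [[[dx, dy, dz, rx, ry, rz, jaw], ...]]. A call has 1 to 10 rows; each row shifts and turns the commanded pose from where the row before left it; what a row does not reach is not made up. A row lasts 1/10 s, in which the tool goes at most 50 mm and 8.59 degrees, less where a joint would pass 70% of its speed; a pose out of reach is approached as far as the arm can. A call with a gripper value outside its range is refused whole. The fingers move at their own pace and stop on an object; "grip_force" is the grip in N (left out, the last holds). Time passes only in rows, so rows that do not move let the fingers close. It gives the time, the measured TCP pose, the force, the opening and the grip force at its end, in the units of the state.
- sense(): the state, without advancing time (a new reading comes with each control period).
- grab_frame(name): name is "side" or "top"; returns a dict with "img" (480x640x3 uint8, red, green, blue), "mtx" (3x3 intrinsics, pixels), "rvec" (rotation vector, rad) and "tvec" (3), from world to camera coordinates, as OpenCV has them. Camera axes: x right, y down, z forward; pixel columns grow to the right and rows downward; lengths in mm; the calibration is good to about 2 mm. A picture is of the moment at which its call begins. There is no depth.
- sign_off(): hands the job in; it is judged then, once.
The state is a dict: "clock": time; "qpos": joint angles; "qvel": joint speeds; "joint_efforts": joint torques, N m; "eef_pos": TCP position; "tcp_rot": TCP orientation; "contact_force": force on the tool from outside, world axes, zero at the start; "wrist_torque": the same for the moment, N m; "opening": opening from 0.0 (shut) to 1.0 (fully open); "grasp_force": force on a finger pad.
Only numpy, scipy, OpenCV 4.12 (cv2) and the standard library are available. Lean on these libraries where they do the work, as an engineer would, in place of code of your own. Each camera call takes 0.05 s, during which the arm holds its last target. There are 200 camera calls.

TASK

Slide the cover of the bench cooler fully open, then pick up the amber flask with the white stopper and lower it gently into the cooler's deep well, so that it stands upright on the well's floor, without dropping or knocking the glass. Hold it until it is down, then let go of it, leave the cover open, and leave the green flask and the white jar where they are.

Things in the scene. Friction and masses are not known exactly. Their poses are not given: they have to be found in the camera images.
- cooler: Fixed white bench cooler, a block 150 mm (its x) by 300 mm (its y), flat top 115 mm above the table, with aluminium guide rails 12 mm high and 5 mm wide along the long edges of the top. Origin at the centre of its underside, z up. The -y half holds a deep round well, the +y half is a closed cooling unit. Its place and yaw vary.
- well_floor (a point): Centre of the well's flat blue floor plate (unloaded), at (0, -75, 20) mm in the cooler's frame. The well is a round upright hole of 120 mm diameter, 95 mm deep from the cooler's top down to this floor, open upward once the cover is slid away. The floor plate is sprung: it gives about 1 mm under the flask, then 1 mm per 1.5 N of pressing, at most 10 mm.
- cover (a joint): Travel in m of the cooler's grey sliding cover (138 by 146 mm, 8 mm thick, its upper face 124 mm above the table) along the cooler's +y: 0 closed over the well, 0.14 fully open, at its stop over the cooling unit. It starts at 0 to 0.03, slides with about 1.5 N of friction and stays where it is left.
- cover_grip (a point): Middle of the upright blue grip bar on the sliding cover, 26 mm above the cover's upper face (150 mm above the table). The bar is 16 mm thick along the cooler's y (the sliding direction), 70 mm long along the cooler's x, and rises 34 mm from the cover's upper face, its top 158 mm above the table. It moves with the cover.
- amber_flask: Loose amber glass flask, white stopper, 0.14 to 0.28 kg, standing on the table. Round bulb 85 mm in diameter, flat foot 52 mm; straight neck 34 mm in diameter from 88 to 147 mm above the foot, no lip, stopper 29 mm in diameter up to 157 mm. Origin at the centre of the foot's underside, z along the neck. Standing in the well, its neck rises 108 to 167 mm above the table.
- green_flask: Loose green glass flask with a black stopper, same shape and size as the amber flask, origin at the centre of its foot; to be left where it stands.
- reagent_jar: Loose white jar with a red cap, 68 mm in diameter and 120 mm high, origin at the centre of its underside; to be left where it stands.
Mind the look-alikes: they are no part of the job. Leave any yellow look-alike of the amber_flask alone.

How it is judged (in metres and radians):
On the way, in this order (a step that is already met when the one before it is completed fails the run):
1. the cover is slid fully open (joint above 0.125 m) (value of joint cover above 0.125 m), for 0.2 s.
2. the amber flask, still held by the fingers, is down in the well, its foot less than 20 mm above the floor (horizontal distance between amber_flask and well_floor below 0.035 m and z of amber_flask in the frame of well_floor below 0.02 m and contact force between the fingers and amber_flask above 0.5 N), for 0.05 s.
At the end, for the whole second after the job is handed in: The amber flask stands free, at rest and upright (within 0.12 rad) on the well's floor (foot within 6 mm of it in height, within 35 mm of its centre); the cover is open beyond 0.125 m; the green flask and the white jar are within 30 mm of where they started (horizontal distance between amber_flask and well_floor below 0.035 m and z of amber_flask in the frame of well_floor below 0.006 m and angle between amber_flask's own z axis and vertical below 0.12 rad and linear speed of amber_flask below 0.02 m/s and value of joint cover above 0.125 m and distance of each of green_flask, reagent_jar from where it was at the start of the episode below 0.03 m); the robot touches nothing.
It fails at once if the amber flask hits or is pressed against the cooler with more than 15 N (contact force between amber_flask and cooler above 15 N).
It fails at once if the amber flask is knocked against the green flask or the jar with more than 15 N (contact force between amber_flask and green_flask above 15 N or contact force between amber_flask and reagent_jar above 15 N).
It fails at once if the amber flask is tipped by more than 0.8 rad (angle between amber_flask's own z axis and vertical above 0.8 rad).
It fails at once if the green flask or the jar is shifted by more than 30 mm or knocked over (distance of any of green_flask, reagent_jar from where it was at the start of the episode above 0.03 m or angle between any of green_flask, reagent_jar's own z axis and vertical above 0.5 rad).
It also fails if it takes over 59 s, if anything falls off the work surface, if the arm or the gripper's body presses on something with over 40 N, if the wrist force passes 120 N, or if a joint passes its speed limit or range.

## Working session

There is one attempt and no reset: what is moved stays moved. The work goes in short steps, Python scripts to look and compute and a tool call to move; the robot and the scene stay as the last step left them, time stands still between calls to the robot, and variables do not carry over. Pictures are saved under pics/ and viewed, at most 10 in all, crops included, and the job is handed in when it is done.

Besides the shell and the picture viewer there is one more tool, called as name(argument=value, ...) on one line, values as JSON. send_rows: Moves the arm, as the interface text tells. Its arguments: {"type":"object","properties":{"moves":{"type":"array"},"grip_force":{"type":"number"}},"required":["moves"]}

```bash
mkdir -p pics; cat > h.py <<'E'
import numpy as np,cv2
from rig import sense,grab_frame,sign_off
def ray(f,u,v):
    R=cv2.Rodrigues(np.array(f["rvec"],float))[0];t=np.array(f["tvec"],float).ravel()
    d=R.T@np.linalg.inv(f["mtx"])@np.array([u,v,1.0]);return -R.T@t,d
def onz(f,u,v,z):
    c,d=ray(f,u,v);return c+d*(z-c[2])/d[2]
def proj(f,P):
    return cv2.projectPoints(np.array(P,float).reshape(-1,3),np.array(f["rvec"],float),np.array(f["tvec"],float),np.array(f["mtx"],float),None)[0].reshape(-1,2)
def tri(f,p,g,q):
    a,d=ray(f,*p);b,e=ray(g,*q);s=np.linalg.lstsq(np.c_[d,-e],b-a,rcond=None)[0]
    x,y=a+d*s[0],b+e*s[1];return (x+y)/2,np.linalg.norm(x-y)
def save(n,img): cv2.imwrite(n,cv2.cvtColor(img,cv2.COLOR_RGB2BGR))
E
python3 - <<'E'
from h import *
import pickle
F={n:grab_frame(n) for n in("top","side")}
pickle.dump(F,open("f0.pkl","wb"))
for n in F: save(f"pics/{n}0.png",F[n]["img"]); print(n,ray(F[n],320,240))
s=sense();print(s["clock"],s["eef_pos"],s["tcp_rot"],s["opening"])
E
```

```text
top (array([497.3201524 , -30.42387077, 803.55806064]), array([ 0.10439141, -0.01679842, -0.99446441]))
side (array([529.94469133, 420.77222043, 652.63975556]), array([ 0.05930175, -0.64152213, -0.76493336]))
0.1 [ 273.80987376 -561.35770018  247.62430793] [-3.14032107e+00 -2.12478491e-05  4.53797494e-01] 0.9965995332828884
```

View pics/top0.png

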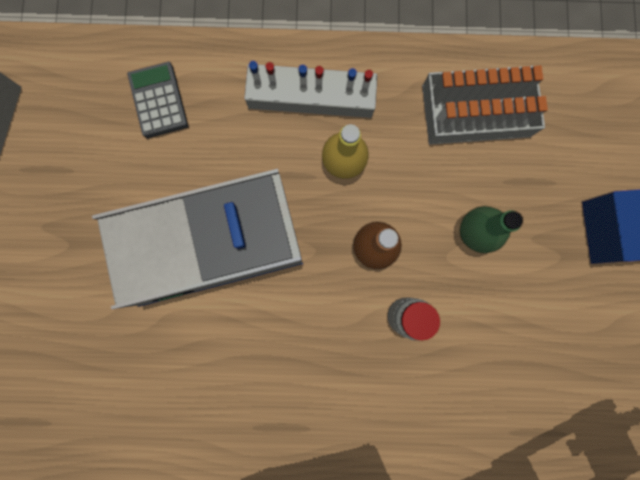

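View pics/side0.png

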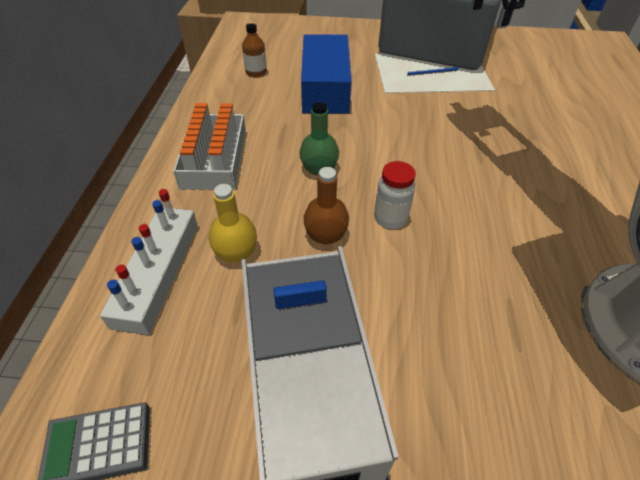

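The top view shows a brown/amber flask at (378,245) with its stopper at (388,239), a yellow look-alike at (345,155), a green flask at (486,230), a jar at (420,320), and the cooler with its blue bar at (235,226). The side view shows amber at (327,218), yellow at (233,236) and a labelled amber bottle far off at (254,52). The amber-brown flask with the white stopper fits the description. The yellow one is the look-alike. The far bottle has a label and no bulb.

```bash
python3 - <<'E'
from h import *
import pickle
F=pickle.load(open("f0.pkl","rb"));T,S=F["top"],F["side"]
def blob(f,lo,hi,box,name):
    h=cv2.cvtColor(f["img"],cv2.COLOR_RGB2HSV);m=cv2.inRange(h,lo,hi);k=np.zeros_like(m);x0,y0,x1,y1=box
    k[y0:y1,x0:x1]=m[y0:y1,x0:x1]
    c=max(cv2.findContours(k,0,2)[0],key=cv2.contourArea);M=cv2.moments(c)
    r=cv2.minAreaRect(c);p=(M["m10"]/M["m00"],M["m01"]/M["m00"]);print(name,np.round(p,1),np.round(r[1],1),cv2.contourArea(c));return p,c
W=((0,0,120),(180,70,255))
for nm,bt,bs in(("amber",(372,225,405,255),(312,162,342,186)),("yellow",(335,120,365,146),(210,180,236,200))):
    a,_=blob(T,*W,bt,nm);b,_=blob(S,*W,bs,nm);print(tri(T,a,S,b),onz(T,*a,157))
a,_=blob(T,(0,0,0),(180,255,30),(498,205,525,235),"green");print(onz(T,*a,157))
a,_=blob(T,(0,150,80),(10,255,255),(395,295,445,345),"jar");print(onz(T,*a,120))
B=((100,120,40),(130,255,255))
a,ca=blob(T,*B,(215,190,255,260),"bar");b,cb=blob(S,*B,(265,270,335,315),"bar")
print(tri(T,a,S,b),onz(T,*a,150))
q=cv2.boxPoints(cv2.minAreaRect(ca));Q=np.array([onz(T,*p,158)for p in q]);print(Q.round(0).tolist())
# rail-outer corners, approx pixels, top z=127
for p in((95,216),(277,172),(300,263),(114,305)):print(p,onz(T,*p,127).round(1))
# amber bulb
a,_=blob(T,(0,120,30),(18,255,200),(345,215,410,275),"bulb");print(onz(T,*a,45))
v=np.vstack([cv2.resize(T["img"][120:320,80:320],None,fx=2.5,fy=2.5)]);w=cv2.resize(T["img"][200:300,340:420],None,fx=2.5,fy=5)
w=cv2.resize(T["img"][120:345,330:440],None,fx=2,fy=2)[:500][:, :200]
w=cv2.resize(T["img"][215:290,350:415],(200,231));w=np.vstack([w,np.zeros((500-231,200,3),np.uint8)])
save("pics/crop0.png",np.hstack([v,w]))
E
```

```text
amber [388.  237.9] [18. 18.] 269.0
amber [327.  172.4] [11. 16.] 145.0
(array([ 571.32608513, -143.57973199,  155.55860635]), np.float64(0.7014183864897028)) [ 570.80945682 -143.31007355  157.        ]
yellow [350.2 132.6] [17. 18.] 249.0
yellow [222.4 189.5] [13.4 17.5] 174.0
(array([733.7157144 , -84.19180085, 155.64787117]), np.float64(1.0100269686990244)) [732.6866724  -84.08933512 157.        ]
green [512.3 220.2] [14. 16.] 179.5
[ 602.51250515 -331.46619434  157.        ]
jar [420.5 320.8] [36. 37.] 1056.5
[ 446.74033597 -200.98169522  120.        ]
bar [234.2 225.2] [46.3 10.9] 443.0
bar [299.8 294.2] [21.9 52. ] 1046.5
(array([586.68086631,  90.45584377, 142.09853361]), np.float64(0.7197529860070188)) [585.25476241  89.01317624 150.        ]
[[616.0, 105.0, 158.0], [620.0, 90.0, 158.0], [553.0, 70.0, 158.0], [549.0, 85.0, 158.0]]
(95, 216) [597.4 311.1 127. ]
(277, 172) [675.5  29.1 127. ]
(300, 263) [531.6 -11.6 127. ]
(114, 305) [460.6 271.  127. ]
bulb [373.6 247.1] [46.6 45.9] 1297.5
[ 566.71770207 -137.63563668   45.        ]
```

View pics/crop0.png

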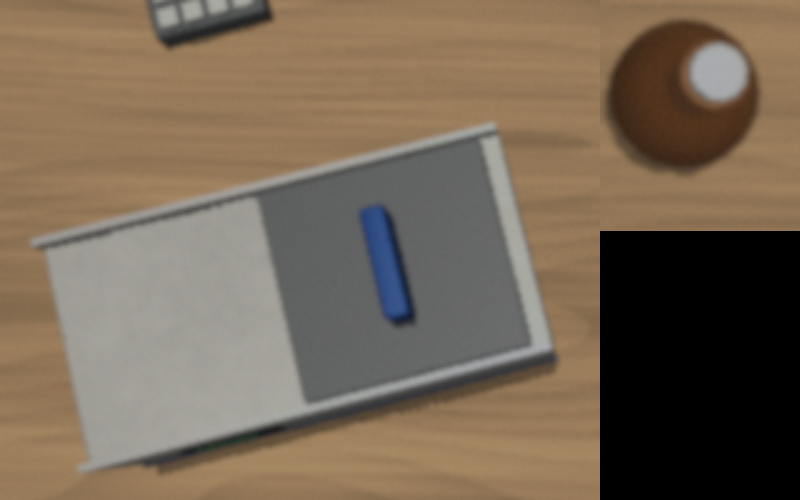

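The enlarged crop (right part) confirms a brown-amber bulb with a white stopper. The left part shows the cooler's rails and the cover, with a small gap of about 11 mm at the -y end, so the cover starts nearly closed.

```bash
python3 - <<'E'
from h import *
import pickle
T=pickle.load(open("f0.pkl","rb"))["top"]
c=lambda u,v,z:onz(T,80+(u-.5)/2.5,120+(v-.5)/2.5,z)[:2]
# rail ends at z=127 (outer top)
P=[c(33,241,127),c(495,124,127),c(553,347,127),c(81,467,127)]
for i in range(4):print(P[i].round(1),np.linalg.norm(P[i]-P[i-1]).round(1))
d=(P[0]-P[1])+(P[3]-P[2]);e=(P[1]-P[2])+(P[0]-P[3])
psi=np.arctan2(-d[0],d[1]);psi2=np.arctan2(e[1],e[0]);C=np.mean(P,0);print("psi",psi,psi2,C)
f=.5*(psi+psi2);y=np.array([-np.sin(f),np.cos(f)]);x=np.array([np.cos(f),np.sin(f)])
print("well",C-75*y)
for n,p in(("cover front",c(508,245,124)),("cover back",c(284,298,124)),("bar top ctr",c(386,262,158)),("end",c(524,237,115))):
  print(n,(p-C)@x,(p-C)@y,p)
E
```

```text
[597.  314.2] 144.7
[679.7  27.9] 298.0
[538.5 -12.9] 147.0
[458.1 273.6] 297.6
psi 0.2774813375730835 0.2829406471481345 [568.32609774 150.69236903]
well [589.06797907  78.61758593]
cover front -4.072788663347701 -137.587636409797 [602.46317864  17.34468435]
cover back -1.283726448977767 6.403297277103466 [565.32155457 156.49089384]
bar top ctr -1.3771579212610163 -65.32052825543394 [585.0675949   87.53866567]
end -0.11493381977207662 -148.55288014359633 [609.29919616   7.90169491]
```

send_rows(moves=[[[0.0208,0.0433,0,0,0,-0.0117,1],[0.0208,0.0433,0,0,0,-0.0117,1],[0.0208,0.0433,0,0,0,-0.0117,1],[0.0208,0.0433,0,0,0,-0.0117,1],[0.0208,0.0433,0,0,0,-0.0117,1],[0.0208,0.0433,0,0,0,-0.0117,1],[0.0208,0.0433,0,0,0,-0.0117,1],[0.0208,0.0433,0,0,0,-0.0117,1],[0.0208,0.0433,0,0,0,-0.0117,1],[0.0208,0.0433,0,0,0,-0.0117,1]]])

```text
clock: 1.1
eef_pos: [482.3, -126.8, 248.2]
tcp_rot: [3.142, 0.0, 0.336]
contact_force: [0.6, -0.7, -0.6]
opening: 0.999
grasp_force: 0.0
```

send_rows(moves=[[[0.0208,0.0433,0,0,0,-0.0117,0.5],[0.0208,0.0433,0,0,0,-0.0117,0.5],[0.0208,0.0433,0,0,0,-0.0117,0.5],[0.0208,0.0433,0,0,0,-0.0117,0.5],[0.0208,0.0433,0,0,0,-0.0117,0.5],[0,0,0,0,0,0,0.5],[0,0,0,0,0,0,0.5]]])

```text
clock: 1.8
eef_pos: [585.8, 88.7, 247.6]
tcp_rot: [3.142, 0.001, 0.281]
contact_force: [-0.8, -0.2, 0.5]
opening: 0.752
grasp_force: 0.0
```

send_rows(moves=[[[0,0,-0.03,0,0,0,0.5],[0,0,-0.03,0,0,0,0.5],[0,0,-0.02,0,0,0,0.5],[0,0,-0.017,0,0,0,0.5],[0,0,0,0,0,0,0.5],[0,0,0,0,0,0,-1],[0,0,0,0,0,0,-1],[0,0,0,0,0,0,-1],[0,0,0,0,0,0,-1],[0,0,0,0,0,0,-1]]], grip_force=30)

```text
clock: 2.8
eef_pos: [586.6, 87.7, 152.5]
tcp_rot: [3.141, -0.002, 0.278]
contact_force: [-1.5, -0.9, 7.5]
opening: 0.18
grasp_force: 32.9
```

send_rows(moves=[[[0,0,0.002,0,0,0,-1],[-0.0033,0.0115,0,0,0,0,-1],[-0.0033,0.0115,0,0,0,0,-1],[-0.0033,0.0115,0,0,0,0,-1],[-0.0033,0.0115,0,0,0,0,-1],[-0.0033,0.0115,0,0,0,0,-1],[-0.0033,0.0115,0,0,0,0,-1],[-0.0033,0.0115,0,0,0,0,-1],[-0.0033,0.0115,0,0,0,0,-1],[-0.0033,0.0115,0,0,0,0,-1]]])

```text
clock: 3.8
eef_pos: [556.7, 191.6, 152.6]
tcp_rot: [3.141, -0.001, 0.279]
contact_force: [5.6, 0.6, -10.8]
opening: 0.18
grasp_force: 32.3
```

send_rows(moves=[[[-0.0016,0.0058,0,0,0,0,-1],[-0.0016,0.0058,0,0,0,0,-1],[-0.0008,0.0029,0,0,0,0,-1],[0,0,0,0,0,0,-1]]])

```text
clock: 4.2
eef_pos: [552.4, 206.3, 152.6]
tcp_rot: [-3.141, -0.001, 0.279]
contact_force: [5.6, 3.3, -11.4]
opening: 0.181
grasp_force: 32.2
```

send_rows(moves=[[[-0.0008,0.0029,0,0,0,0,-1],[-0.0008,0.0029,0,0,0,0,-1],[0,0,0,0,0,0,-1]]])

```text
clock: 4.5
eef_pos: [550.9, 211.8, 152.6]
tcp_rot: [-3.142, -0.0, 0.279]
contact_force: [4.1, 2.2, -11.3]
opening: 0.174
grasp_force: 32.2
```

send_rows(moves=[[[-0.0008,0.0029,0,0,0,0,-1],[-0.0003,0.001,0,0,0,0,-1],[0,0,0,0,0,0,-1]]])

```text
clock: 4.8
eef_pos: [550.0, 214.8, 152.6]
tcp_rot: [3.14, -0.0, 0.279]
contact_force: [6.1, -2.3, -11.0]
opening: 0.175
grasp_force: 32.2
```

send_rows(moves=[[[-0.0003,0.001,0,0,0,0,-1],[0,0,0,0,0,0,0.5],[0,0,0,0,0,0,0.5],[0,0,0,0,0,0,0.5],[0,0,0.03,0,0,0,0.5],[0,0,0.04,0,0,0,0.5],[0,-0.04,0.03,0,0,0,0.5],[0,-0.05,0,0,0,0,0.5],[0,-0.05,0,0,0,0,0.5],[0,-0.05,0,0,0,0,0.5]]])

```text
clock: 5.8
eef_pos: [549.1, 25.1, 254.2]
tcp_rot: [3.141, -0.002, 0.279]
contact_force: [-0.0, -0.3, 0.9]
opening: 0.75
grasp_force: 0.0
```

```bash
python3 - <<'E'
from h import *
import pickle
F={n:grab_frame(n) for n in("top","side")}
pickle.dump(F,open("f1.pkl","wb"))
save("pics/both1.png",np.vstack([cv2.resize(F["top"]["img"],(400,300)),cv2.resize(F["side"]["img"],(400,300))]))
print(sense()["eef_pos"])
E
```

```text
[548.9943056   21.58778076 253.82535918]
```

View pics/both1.png

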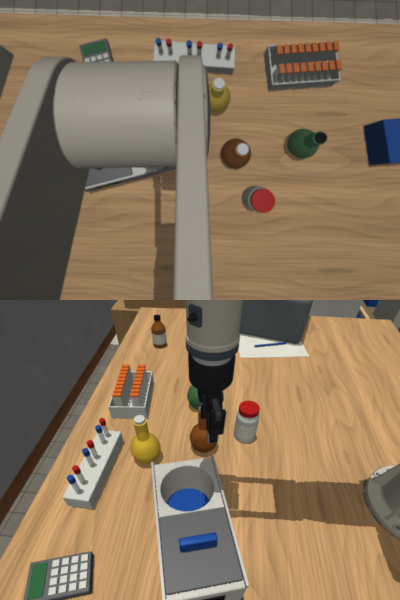

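The side view shows the cover slid back, the well open with its blue floor at (187,497) in the half-size stack, and the flask undisturbed. I'll measure the cover's travel and the well.

```bash
python3 - <<'E'
from h import *
import pickle
S0=pickle.load(open("f0.pkl","rb"))["side"];S=pickle.load(open("f1.pkl","rb"))["side"]
def blobs(f,box):
    m=cv2.inRange(cv2.cvtColor(f["img"],cv2.COLOR_RGB2HSV),(100,120,40),(130,255,255));k=np.zeros_like(m);x0,y0,x1,y1=box;k[y0:y1,x0:x1]=m[y0:y1,x0:x1]
    c=max(cv2.findContours(k,0,2)[0],key=cv2.contourArea);M=cv2.moments(c);return (M["m10"]/M["m00"],M["m01"]/M["m00"]),c
a,_=blobs(S0,(265,270,335,315));b,_=blobs(S,(270,360,370,420));print(a,b)
A,B=onz(S0,*a,142),onz(S,*b,142);y=np.array([-.2754,.9613]);C=np.array([568.3,150.7])
print("travel",(B-A)[:2]@y, (B[:2]-C)@y)
# rim of well: sample px for given centre est
img=S["img"]
for h,nm in((115,"rim"),(20,"floor")):
  t=np.linspace(0,2*np.pi,40);w=C-75*y
  P=np.c_[w[0]+60*np.cos(t),w[1]+60*np.sin(t),np.full(40,h)]
  q=proj(S,P).round().astype(int)
  img=cv2.polylines(img.copy(),[q],True,(255,0,0) if h==115 else (0,255,0),1)
save("pics/well1.png",cv2.resize(img[300:480,220:400],(720,720))[:600])
E
```

```text
(299.76572702659655, 294.1505016722408) (316.6392405063291, 387.27848101265823)
travel 130.15390698910474 66.97697348215661
```

View pics/well1.png

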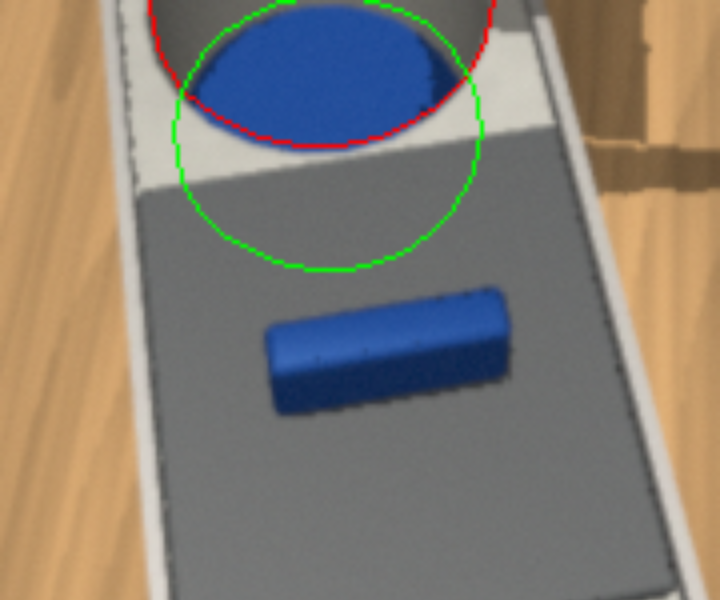

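The well model's rim coincides with the picture, and the cover's travel of about 130 mm from a start of about 10 mm puts it at its stop. Next is the amber flask.

send_rows(moves=[[[0.0044,-0.033,0,0,0,0,1],[0.0044,-0.033,0,0,0,0,1],[0.0044,-0.033,0,0,0,0,1],[0.0044,-0.033,0,0,0,0,1],[0.0044,-0.033,0,0,0,0,1],[0,0,0,0,0,0,1],[0,0,0,0,0,0,1],[0,0,0,0,0,0,1]]], grip_force=25)

```text
clock: 6.7
eef_pos: [571.2, -137.4, 253.3]
tcp_rot: [-3.141, 0.0, 0.279]
contact_force: [0.8, -0.5, 0.1]
opening: 0.996
grasp_force: 0.0
```

send_rows(moves=[[[0,-0.006,-0.02,0,0,0,1],[0,0,-0.02,0,0,0,1],[0,0,0,0,0,0,1],[0,0,0,0,0,0,1]]])

```text
clock: 7.1
eef_pos: [571.3, -143.5, 213.5]
tcp_rot: [-3.141, 0.0, 0.279]
contact_force: [0.6, -0.2, 0.5]
opening: 0.995
grasp_force: 0.0
```

```bash
python3 - <<'E'
from h import *
F={n:grab_frame(n) for n in("top","side")}
save("pics/side2.png",cv2.resize(F["side"]["img"][80:280,220:460],(720,600)))
print(sense()["eef_pos"],sense()["tcp_rot"])
E
```

```text
[ 571.93781397 -144.05946108  214.43876303] [ 3.14093865e+00 -1.26933365e-03  2.79069275e-01]
```

View pics/side2.png

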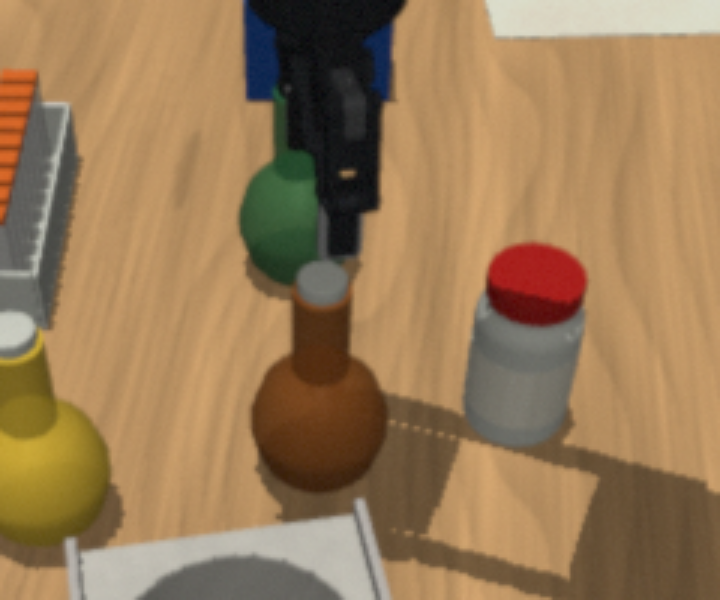

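The picture shows the open fingers in line above the stopper at (322,283) in the crop, with free space around them. I'll descend 90 mm to z=124 and close.

send_rows(moves=[[[0,0,-0.015,0,0,0,1],[0,0,-0.02,0,0,0,1],[0,0,-0.02,0,0,0,1],[0,0,-0.015,0,0,0,1],[0,0,-0.012,0,0,0,1],[0,0,-0.007,0,0,0,1],[0,0,0,0,0,0,1],[0,0,0,0,0,0,1]]])

```text
clock: 8.0
eef_pos: [571.7, -144.6, 124.7]
tcp_rot: [3.141, -0.001, 0.278]
contact_force: [0.1, 0.1, 0.1]
opening: 0.998
grasp_force: 0.0
```

send_rows(moves=[[[0,0,0,0,0,0,0.3],[0,0,0,0,0,0,0.1],[0,0,0,0,0,0,0],[0,0,0,0,0,0,-0.1],[0,0,0,0,0,0,-0.2],[0,0,0,0,0,0,-0.4],[0,0,0,0,0,0,-1],[0,0,0,0,0,0,-1],[0,0,0,0,0,0,-1]]])

```text
clock: 8.9
eef_pos: [571.4, -144.4, 124.5]
tcp_rot: [-3.141, -0.0, 0.278]
contact_force: [-1.3, 2.4, 5.4]
opening: 0.389
grasp_force: 25.1
```

send_rows(moves=[[[0,0,0,0,0,0,-1],[0,0,0.005,0,0,0,-1],[0,0,0.01,0,0,0,-1],[0,0,0.02,0,0,0,-1],[0,0,0.025,0,0,0,-1],[0,0,0.03,0,0,0,-1],[0,0,0.03,0,0,0,-1],[0,0,0.02,0,0,0,-1],[0,0,0.01,0,0,0,-1],[0,0,0,0,0,0,-1]]], grip_force=40)

```text
clock: 9.9
eef_pos: [571.9, -144.8, 275.8]
tcp_rot: [3.14, -0.002, 0.278]
contact_force: [0.1, -0.5, -2.0]
opening: 0.387
grasp_force: 40.1
```

```bash
python3 - <<'E'
from h import *
S=grab_frame("side");s=sense();print(s["eef_pos"],s["contact_force"])
save("pics/side3.png",cv2.resize(S["img"][60:360,180:480],(500,500)))
E
```

```text
[ 571.21608123 -144.62031329  274.33759444] [-0.37131323  0.0274322  -2.96016838]
```

View pics/side3.png

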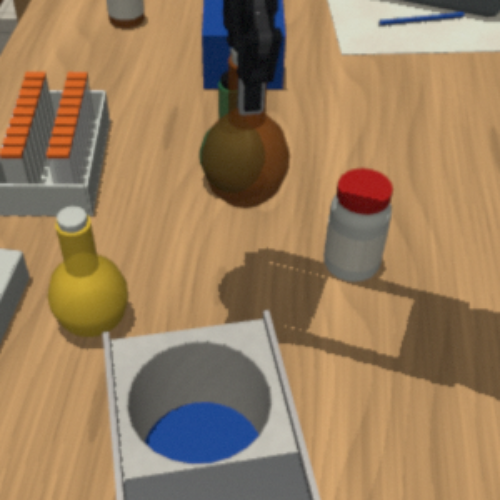

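The picture shows the flask held upright by its neck at (245,155) in the crop, clear of everything. I'll carry it over the well.

send_rows(moves=[[[0.001,0.01,0,0,0,0,-1],[0.002,0.02,0,0,0,0,-1],[0.002,0.03,0,0,0,0,-1],[0.003,0.035,0,0,0,0,-1],[0.003,0.035,0,0,0,0,-1],[0.003,0.035,0,0,0,0,-1],[0.002,0.03,0,0,0,0,-1],[0.001,0.02,0,0,0,0,-1],[0.0005,0.008,0,0,0,0,-1],[0,0,0,0,0,0,-1]]])

```text
clock: 10.95
eef_pos: [588.2, 79.5, 273.2]
tcp_rot: [-3.141, 0.002, 0.28]
contact_force: [-0.7, -0.5, -2.5]
opening: 0.389
grasp_force: 40.2
```

send_rows(moves=[[[0,0,0,0,0,0,-1],[0,0,0,0,0,0,-1]]])

```text
clock: 11.15
eef_pos: [588.6, 77.5, 274.0]
tcp_rot: [3.141, 0.001, 0.277]
contact_force: [0.4, -0.7, -2.7]
opening: 0.39
grasp_force: 40.2
```

```bash
python3 - <<'E'
from h import *
T,S=grab_frame("top"),grab_frame("side");s=sense();print(s["eef_pos"],s["tcp_rot"],s["contact_force"])
save("pics/side4.png",cv2.resize(S["img"][150:480,180:460],(560,600),None))
# bulb ring expected: centre at TCP, foot z = tcp-124.5
E
```

```text
[588.78061768  77.48418001 274.24628315] [3.14145412e+00 1.13083283e-04 2.77071928e-01] [ 0.74835974  0.75264926 -1.87045349]
```

View pics/side4.png

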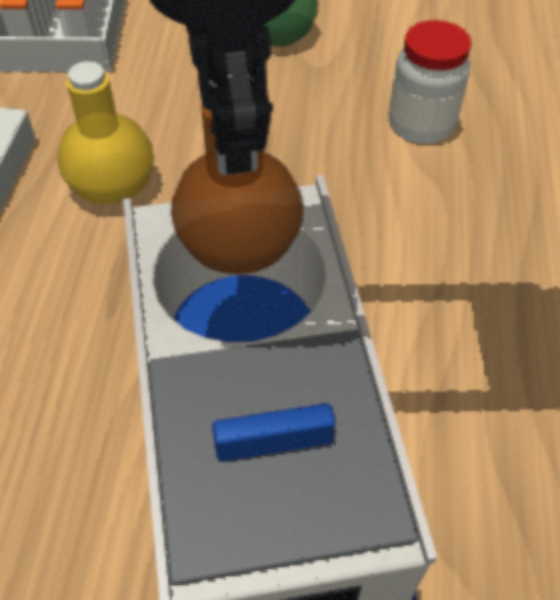

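The picture shows the bulb at (238,210) centred over the well at (240,275), with the cover open. I'll lower it.

send_rows(moves=[[[0,0.001,-0.008,0,0,0,-1],[0,0,-0.013,0,0,0,-1],[0,0,-0.015,0,0,0,-1],[0,0,-0.015,0,0,0,-1],[0,0,-0.015,0,0,0,-1],[0,0,-0.015,0,0,0,-1],[0,0,-0.013,0,0,0,-1],[0,0,-0.01,0,0,0,-1],[0,0,-0.007,0,0,0,-1],[0,0,-0.002,0,0,0,-1]]])

```text
clock: 12.25
eef_pos: [588.5, 79.5, 160.4]
tcp_rot: [-3.141, 0.001, 0.278]
contact_force: [0.0, -0.0, -1.6]
opening: 0.385
grasp_force: 40.3
```

send_rows(moves=[[[0,0,0,0,0,0,-1],[0,0,0,0,0,0,-1],[0,0,-0.003,0,0,0,-1],[0,0,-0.003,0,0,0,-1],[0,0,-0.003,0,0,0,-1],[0,0,0,0,0,0,-1],[0,0,0,0,0,0,-1]]])

```text
clock: 12.95
eef_pos: [588.7, 79.4, 152.2]
tcp_rot: [-3.142, 0.0, 0.278]
contact_force: [0.6, 0.4, -1.6]
opening: 0.394
grasp_force: 40.3
```

send_rows(moves=[[[0,0,-0.002,0,0,0,-1],[0,0,-0.002,0,0,0,-1],[0,0,-0.002,0,0,0,-1],[0,0,0,0,0,0,-1],[0,0,0,0,0,0,-1]]])

```text
clock: 13.45
eef_pos: [588.7, 79.4, 146.2]
tcp_rot: [-3.142, 0.0, 0.278]
contact_force: [-0.8, 0.4, -2.2]
opening: 0.389
grasp_force: 40.3
```

send_rows(moves=[[[0,0,-0.001,0,0,0,-1],[0,0,-0.001,0,0,0,-1],[0,0,0,0,0,0,-1],[0,0,0,0,0,0,-1]]])

```text
clock: 13.85
eef_pos: [588.9, 79.5, 144.4]
tcp_rot: [3.142, -0.0, 0.278]
contact_force: [-0.2, 0.1, -1.6]
opening: 0.391
grasp_force: 40.3
```

send_rows(moves=[[[0,0,-0.001,0,0,0,-1],[0,0,-0.001,0,0,0,-1],[0,0,0,0,0,0,-1],[0,0,0,0,0,0,-1]]])

```text
clock: 14.25
eef_pos: [588.9, 79.5, 142.5]
tcp_rot: [-3.142, -0.0, 0.278]
contact_force: [-0.7, 0.8, 1.1]
opening: 0.388
grasp_force: 40.6
```

send_rows(moves=[[[0,0,0,0,0,0,-1],[0,0,0,0,0,0,-1]]])

```text
clock: 14.45
eef_pos: [588.9, 79.5, 142.4]
tcp_rot: [-3.142, -0.0, 0.278]
contact_force: [-0.9, 1.2, 3.5]
opening: 0.388
grasp_force: 40.6
```

send_rows(moves=[[[0,0,0.001,0,0,0,-1],[0,0,0,0,0,0,-0.2],[0,0,0,0,0,0,-0.1],[0,0,0,0,0,0,0.1],[0,0,0,0,0,0,0.3],[0,0,0,0,0,0,0.6],[0,0,0,0,0,0,0.8],[0,0,0,0,0,0,0.8],[0,0,0,0,0,0,0.8]]], grip_force=20)

```text
clock: 15.35
eef_pos: [588.8, 79.5, 143.3]
tcp_rot: [-3.142, 0.0, 0.278]
contact_force: [-0.2, 0.2, -0.1]
opening: 0.903
grasp_force: 0.0
```

send_rows(moves=[[[0,0,0.008,0,0,0,0.8],[0,0,0.015,0,0,0,0.8],[0,0,0.02,0,0,0,0.8],[0,0,0.03,0,0,0,0.8],[0,0,0.03,0,0,0,0.8],[-0.03,-0.03,0.01,0,0,0,0.8],[-0.03,-0.035,0,0,0,0,0.8],[-0.03,-0.035,0,0,0,0,0.8],[-0.03,-0.035,0,0,0,0,0.8],[-0.02,-0.03,0,0,0,0,0.8]]])

```text
clock: 16.35
eef_pos: [447.0, -86.7, 257.6]
tcp_rot: [3.141, -0.001, 0.278]
contact_force: [-0.7, -0.8, 0.5]
opening: 0.904
grasp_force: 0.0
```

send_rows(moves=[[[-0.02,-0.04,0,0,0,0,0.8],[-0.02,-0.04,0,0,0,0,0.8],[-0.02,-0.04,0,0,0,0,0.8],[0,0,0,0,0,0,0.8],[0,0,0,0,0,0,0.8]]])

```text
clock: 16.85
eef_pos: [388.6, -206.5, 257.4]
tcp_rot: [3.141, -0.001, 0.275]
contact_force: [0.1, 0.4, 0.7]
opening: 0.896
grasp_force: 0.0
```

```bash
python3 - <<'E'
from h import *
T,S=grab_frame("top"),grab_frame("side");s=sense();print(s["clock"],s["eef_pos"],s["contact_force"])
save("pics/end.png",np.hstack([cv2.resize(T["img"][:,:],(400,300)),cv2.resize(S["img"],(400,300))]))
def blob(f,box):
    m=cv2.inRange(cv2.cvtColor(f["img"],cv2.COLOR_RGB2HSV),(0,0,120),(180,70,255));k=np.zeros_like(m);x0,y0,x1,y1=box;k[y0:y1,x0:x1]=m[y0:y1,x0:x1]
    c=max(cv2.findContours(k,0,2)[0],key=cv2.contourArea);M=cv2.moments(c);return (M["m10"]/M["m00"],M["m01"]/M["m00"]),cv2.contourArea(c)
w=[588.9,79.5]
for f in(T,S):
  p=proj(f,[*w,177])[0];u,v=p.astype(int);b=blob(f,(u-12,v-12,u+13,v+13));print(p,b);print(onz(f,*b[0],177-0))
E
```

```text
16.95 [ 389.25036692 -205.11373259  256.99457401] [0.35221635 1.04887754 0.48836932]
[237.54525046 220.30866522] ((237.5359477124183, 220.85294117647058), 306.0)
[588.10073432  79.47817834 177.        ]
[298.72230439 272.21197258] ((298.0144596651446, 270.13165905631655), 438.0)
[590.26258823  76.27025471 177.        ]
```

View pics/end.png

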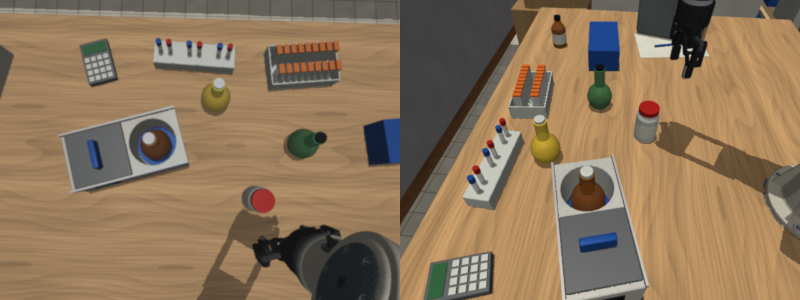

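The picture shows the amber flask standing upright in the centre of the well, its stopper at (148,138) in the top half and (587,172) in the side half. The cover is open at its stop, the green flask and jar are unmoved, and the arm is clear.

```bash
python3 -c "
from rig import sign_off
print(sign_off())"
```

```text
the job is handed in; nothing more can be done
None
```

The job is handed in: the cover is open at its stop, the amber flask stands upright and released in the middle of the well, and the green flask and white jar are where they started; the hand-in call gave no verdict.

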